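Turn the chocolate dish to the guest

ROBOT

A 6-joint arm with a two-finger parallel gripper is mounted at the origin on the work surface. World frame = base frame: x ahead of the robot, y to its left, z up, the work surface at z = 0. Lengths are in m, angles in degrees, forces in N, time in s.
With the tool pointing down it reaches from about 0.325 to 0.85 m from the base axis. Payload 15.5 kg.
Tool frame: the origin (TCP) lies at the very end of the fingers, on their centre line; the grasp point (between the pads) lies 19 mm behind it (manip.hold_point_z is the distance from the TCP to the grasp point, in m); z points along the fingers, y is the line along which they close (so a half turn about z gives the same grasp; the last joint's range is limited). The gripper opens to 91 mm and grips with 3 to 60 N. Pads are 32 mm wide; open, the fingers measure 118 mm over their backs; the gripper's body (76 mm by 178 mm) begins 60 mm behind the grasp point.
Start: joints at [66.091, 28.281, 77.091, -0, 74.628, -5.472], TCP at [0.198, 0.593, 0.214] pointing down, gripper open.
Joint ranges: [-166.48, 166.48], [-47.26, 123.95], [12.59, 153.08], [-70.14, 250.14], [6.76, 159.57], [-176.63, 176.63]. Speed limits (degrees/s): [108.29, 108.29, 147.25, 172.46, 172.46, 172.46].

INTERFACE

Orientations are given as a 3x3 rotation matrix whose columns are the frame's x, y, z axes.
In Python, from station import manip gives the robot as it stands.
- The arm moves only by the tool play_rows, never from a script. Its argument "rows" is a list of rows, each a list of 3 entries, a list of its own where there are three numbers: the shift along the tool's x, y, z in cm, then the turn, a rotation vector about the tool's x, y, z in degrees, then the finger opening in cm, from 0 to 9.12. A call has 1 to 20 rows; each row is the pose to reach, as a shift and turn from the pose commanded when the call began, along the tool's axes at that moment; what a row does not reach only later rows make up. A row lasts 1/8 s, in which the tool goes at most 62.5 mm and 10.7 degrees, less where a joint would pass 70% of its speed; a pose out of reach is approached as far as the arm can. A call with a gripper value outside its range is refused whole. The fingers move at their own pace and stop on an object; "force" is the grip in N (left out, the last holds). Time passes only in rows, so rows that repeat a pose let the fingers close. It gives the time, the measured TCP pose, the force, the opening and the grip force at its end, in the units of the state.
- manip.read_state(): the state, without advancing time (a new reading comes with each control period).
- manip.snapshot(name): name is "scene" or "top"; returns a dict with "pixels" (384x512x3 uint8, blue, green, red), "fx", "fy", "cx", "cy" (pixels), "dist_coeffs" ([k1, k2, p1, p2, k3] as OpenCV has them; the pictures are not rectified), "R" (3x3) and "t" (3): a world point X has camera coordinates R X + t. Camera axes: x right, y down, z forward; pixel columns grow to the right and rows downward; lengths in m; the calibration is good to about 2 mm. A picture is of the moment at which its call begins. There is no depth.
- manip.close_job(): hands the job in; it is judged then, once.
The state is a dict: "clock": time; "qpos": joint angles; "qvel": joint speeds; "effort": joint torques, N m; "position": TCP position; "tcp_rot": TCP orientation; "contact_force": force on the tool from outside, world axes, zero at the start; "moment": the same for the moment, N m; "gripper_width": opening from 0.0 (shut) to 1.0 (fully open); "finger_force": force on a finger pad.
Only numpy, scipy, OpenCV 4.12 (cv2) and the standard library are available. Lean on these libraries where they do the work, as an engineer would, in place of code of your own. Each camera call takes 0.05 s, during which the arm holds its last target. There are 200 camera calls.

TASK

Take the little serving dish by its arched handle and lift it straight up off its grey stand, then, in the air, give it a quarter turn so that its brass thumb tab points at the blue cup. Keep the dish level and the loose round chocolate resting in its middle all the way. Finish while still holding the dish still and level about 10 cm above its stand, tab towards the blue cup, and leave the cups and everything else on the counter alone.

Things in the scene. Friction and masses are not known exactly. Their poses are not given: they have to be found in the camera images.
- dish: White round shallow serving dish, 130 mm across, 29 mm high at the rim, 0.3 kg give or take a third, on a foot 70 mm across. Its inside is a shallow cone, 7 degrees, lowest in the middle (10 mm above the underside) with a steeper rim from 46 mm radius. Origin: centre of its underside; z up; +x towards its brass thumb tab. An upright arched handle spans it along its y: steel posts 8 mm thick at y = +-61 mm and a straight dark wooden bar on top.
- dish_grip (a point): Centre of the dish handle's wooden bar, 100 mm above the dish's underside, over its centre. The bar lies along the dish's y: 14 mm wide (dish x), 14 mm high, 92 mm long, with its middle 80 mm free to grip; rigid with the dish. Below it the space is free down to the chocolate (66 mm).
- dish_tab (a point): Tip of the flat brass thumb tab, 94 mm from the dish's centre along its +x, 26.5 mm above its underside; the tab is 28 mm wide, 5 mm thick and stands out about 30 mm from the rim.
- dish_middle (a point): Where the centre of the chocolate is when it lies in the middle of the dish: on the dish's axis, 24 mm above its underside.
- chocolate_center (a point): Centre of the loose round chocolate: dark brown hard ball, 28 mm across, about 25 g. It rolls freely in the dish and starts in its middle.
- stand: Fixed square grey stand, 110 x 110 x 30 mm, on which the dish starts, roughly centred. Origin: centre of its underside on the counter; z up. The dish's tab starts roughly along the stand's +x (within 0.25 rad).
- blue_cup: The guest's blue mug, 72 mm across and 75 mm high, handle at its +y; about 230 mm to the left or to the right of the stand. Origin: centre of its underside.
- white_cup: White mug of the same shape, on the stand's other side; bystander. Origin: centre of its underside.
- jam_jar: Amber jar, 60 mm across, 85 mm high, about 150 mm beyond the stand; bystander. Origin: centre of its underside.
- pepper_jar: Dark steel jar, 48 mm across, 80 mm high, about 170 mm beyond the stand; bystander. Origin: centre of its underside.
- spoon: Steel spoon, 150 mm long, lying flat about 130 mm from the stand on the robot's side; bystander. Origin: underside, its x along the spoon.
- napkin_ring: Brass ring, 48 mm across, 30 mm high; bystander. Origin: centre of its underside.

How it is judged (in metres and radians):
On the way:
1. the dish is lifted at least 25 mm clear of its stand, not yet turned (tab within 40 degrees of the stand's forward direction), chocolate in the middle (z of dish in the frame of stand above 0.055 m and angle between the x axis of dish and the x axis of stand, either way round below 0.7 rad and distance between chocolate_center and dish_middle below 0.03 m), for 0.1 s.
At the end, for the whole second after the job is handed in: Fingers hold the dish in the air, still (20 mm/s, 0.1 rad/s), underside 50-170 mm above the stand top, centre within 50 mm of the stand's, level to 0.1 rad; the line of the tab passes the blue cup's centre within 50 mm; chocolate within 12 mm of the dish's middle (z of dish in the frame of stand between 0.08 and 0.2 m and horizontal distance between dish and stand below 0.05 m and x of blue_cup in the frame of dish above 0.1 m and y of blue_cup in the frame of dish between -0.05 and 0.05 m and angle between dish's own z axis and vertical below 0.1 rad and distance between chocolate_center and dish_middle below 0.012 m and contact force between dish and the fingers above 2 N and contact force between dish and stand below 0.05 N and linear speed of dish below 0.02 m/s and angular speed of dish below 0.1 rad/s); the arm keeps its last pose, push and grip.
It fails at once if the chocolate rolls out to the rim or off the dish (35 mm from the middle) (distance between chocolate_center and dish_middle above 0.035 m).
It fails at once if the dish tips more than 0.2 rad (angle between dish's own z axis and vertical above 0.2 rad).
It fails at once if the dish is turned (more than 0.8 rad) while it rests on the stand (contact force between dish and stand above 0.2 N and angle between the x axis of dish and the x axis of stand, either way round above 0.8 rad).
It fails at once if a cup or another bystander is moved more than 20 mm (distance of any of blue_cup, white_cup, jam_jar, pepper_jar, spoon, napkin_ring from where it was at the start of the episode above 0.02 m).
It also fails if it takes over 35 s, if anything falls off the work surface, if the arm or the gripper's body presses on something with over 40 N, if the wrist force passes 120 N, or if a joint passes its speed limit or range.

## Working session

There is one attempt and no reset: what is moved stays moved. The work goes in short steps, Python scripts to look and compute and a tool call to move; the robot and the scene stay as the last step left them, time stands still between calls to the robot, and variables do not carry over. Pictures are saved under pics/ and viewed, at most 10 in all, crops included, and the job is handed in when it is done.

Besides the shell and the picture viewer there is one more tool, called after ">>>" in YAML: its name, and indented under it one key for each argument. play_rows: Moves the arm, as the interface text tells. Its arguments: {"type":"object","properties":{"rows":{"type":"array"},"force":{"type":"number"}},"required":["rows"]}

```bash
mkdir -p pics && python3 - <<'E'
from station import manip
import cv2, numpy as np
s=manip.read_state()
print({k:np.round(s[k],3).tolist() for k in s})
for n in("scene","top"):
    c=manip.snapshot(n); cv2.imwrite(f"pics/{n}0.png",c["pixels"])
    print(n,{k:np.round(c[k],4).tolist() for k in c if k!="pixels"})
E
```

```text
{'clock': 0.0, 'qpos': [66.09, 28.314, 77.128, 0.003, 74.628, -5.471], 'qvel': [0.087, -0.064, -0.003, 0.01, 0.118, -0.03], 'effort': [0.003, -87.884, -38.186, 0.071, 0.053, -0.0], 'position': [0.198, 0.593, 0.213], 'tcp_rot': [[-0.949, 0.316, -0.001], [0.316, 0.949, -0.001], [0.0, -0.001, -1.0]], 'contact_force': [-0.149, -0.138, -0.04], 'moment': [0.012, -0.017, -0.013], 'finger_force': 0.0, 'gripper_width': 0.998}
scene {'fx': 375.2151, 'fy': 375.2151, 'cx': 251.3075, 'cy': 192.7051, 'dist_coeffs': [-0.1078, 0.0, 0.0, 0.0, 0.0], 'R': [[-0.4433, 0.8961, 0.0226], [0.4944, 0.2655, -0.8277], [-0.7477, -0.3557, -0.5608]], 't': [0.2219, -0.21, 1.2651]}
top {'fx': 420.3711, 'fy': 420.3711, 'cx': 253.1644, 'cy': 195.6911, 'dist_coeffs': [-0.0349, 0.0, 0.0, 0.0, 0.0], 'R': [[0.0121, -0.9996, 0.0274], [-0.9813, -0.0171, -0.1916], [0.192, -0.0246, -0.9811]], 't': [0.012, 0.6032, 0.8139]}
```

View pics/top0.png

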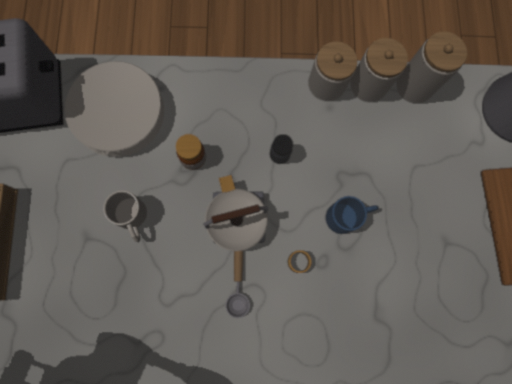

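View pics/scene0.png

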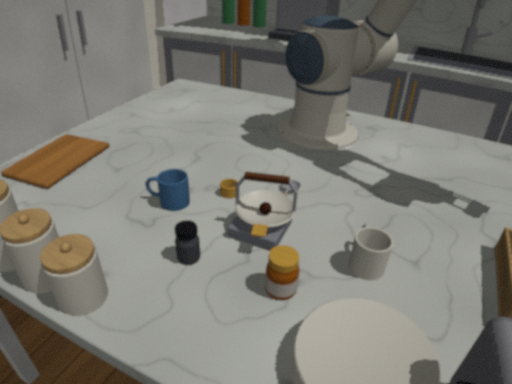

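The top view shows the dish at about (238,218), its bar from (212,219) to (260,208) and its tab at (227,184). The blue cup is at about (348,214), on the robot's right, with the white cup on the left at (122,208). The scene view agrees: bar at (267,179), tab at (260,230) and blue cup at (174,188).

```bash
cat > h.py <<'E'
import cv2, numpy as np
from station import manip
def ray(c,px):
    K=np.array([[c["fx"],0,c["cx"]],[0,c["fy"],c["cy"]],[0,0,1]])
    u=cv2.undistortPoints(np.float64(px).reshape(-1,1,2),K,np.array(c["dist_coeffs"])).reshape(-1,2)
    R=np.array(c["R"]);d=np.c_[u,np.ones(len(u))]@R
    return -R.T@np.array(c["t"]),d
def plane(c,px,z):
    o,d=ray(c,px); return o+d*((z-o[2])/d[:,2])[:,None]
def mask(c,lo,hi,roi):
    h=cv2.cvtColor(c["pixels"],cv2.COLOR_BGR2HSV); m=cv2.inRange(h,np.array(lo),np.array(hi))
    k=np.zeros_like(m);x0,y0,x1,y1=roi;k[y0:y1,x0:x1]=255
    m&=k; n,l,st,ce=cv2.connectedComponentsWithStats(m)
    i=1+np.argmax(st[1:,4]); return (l==i),st[i],ce[i]
E
python3 - <<'E'
from h import *
c=manip.snapshot("top")
p=c["pixels"]
cv2.imwrite("pics/crop1.png",cv2.resize(p[165:265,190:310],None,fx=6,fy=6,interpolation=cv2.INTER_CUBIC)) 
h=cv2.cvtColor(p,cv2.COLOR_BGR2HSV)
for q in [(236,214),(225,216),(250,211),(227,184),(237,220),(348,215),(345,203),(238,235)]: print(q,h[q[1],q[0]])
E
```

```text
(236, 214) [  8 116  55]
(225, 216) [  9 123  56]
(250, 211) [  9 111  55]
(227, 184) [ 17 149 118]
(237, 220) [ 6 46 28]
(348, 215) [106 103  84]
(345, 203) [109  44  46]
(238, 235) [ 16  27 122]
```

View pics/crop1.png

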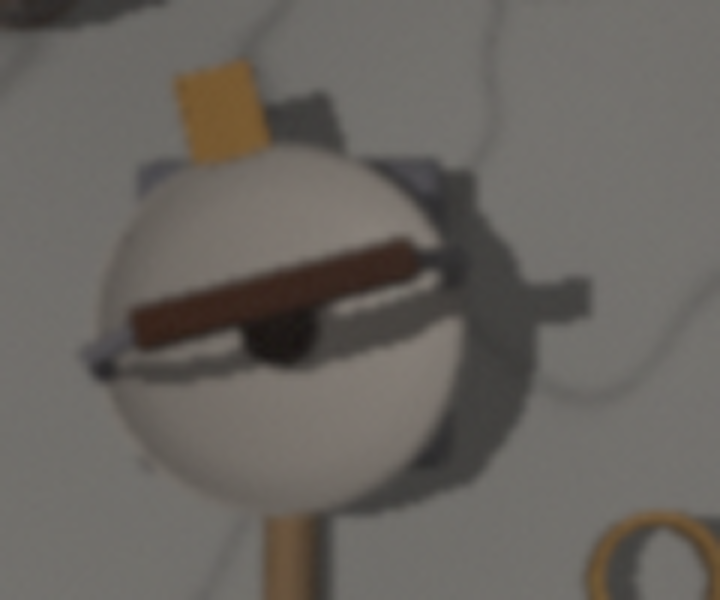

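The crop shows the wooden bar from about (132,328) to (420,258), the tab tip at about (213,70) and the chocolate at about (283,335). The stand's far corners are at (140,163) and (440,160).

```bash
python3 - <<'E'
from h import *
c=manip.snapshot("top"); s=manip.snapshot("scene")
m,st,ce=mask(c,(3,80,40),(14,200,80),(205,195,270,228)); ys,xs=np.nonzero(m)
r=cv2.minAreaRect(np.c_[xs,ys].astype(np.float32)); b=cv2.boxPoints(r)
w=plane(c,b,.137); print("bar",st,"centre",plane(c,[r[0]],.135).round(4)); print(w.round(3))
m2,st2,ce2=mask(s,(0,80,20),(14,255,140),(235,165,300,190)); print("scene bar",st2,ce2)
A,d=ray(c,[ce]);B,e=ray(s,[ce2]); d=d[0];e=e[0]
k=np.linalg.lstsq(np.c_[d,-e],B-A,rcond=None)[0]; P=A+d*k[0];Q=B+e*k[1]; print("tri",P.round(4),Q.round(4))
m,st,ct=mask(c,(12,90,80),(25,255,255),(210,165,245,195)); t=plane(c,[ct],.059)[0]
print("tab",st,t.round(4))
cen=plane(c,[ce],.135)[0]; print("tab dir deg",np.degrees(np.arctan2(*(t-cen)[1::-1])))
u=plane(c,[ce],.135)[0]
E1=(w-w.mean(0)); vt=np.linalg.svd(E1)[2][0]; print("bar dir deg",np.degrees(np.arctan2(vt[1],vt[0])))
corner=np.array([(140,163),(440,160)])/6+[190,165]; q=plane(c,corner,.03);print("stand corners",q.round(3))
for cc,roi in((c,(320,190,372,240)),(s,(155,165,192,212))):
    m,st,cb=mask(cc,(100,90,40),(120,255,255),roi); print("blue",st,cb,plane(cc,[cb],.04).round(3))
# top-view blue cup rim
E
```

```text
bar [212 206  47  17 282] centre [[0.5526 0.0557 0.135 ]]
[[0.547 0.1   0.137]
 [0.57  0.014 0.137]
 [0.558 0.011 0.137]
 [0.535 0.096 0.137]]
scene bar [245 173  44  10 258] [266.64341085 177.39534884]
tri [0.5532 0.0566 0.1323] [0.553  0.0572 0.1323]
tab [219 175  16  17 196] [0.6278 0.0766 0.059 ]
tab dir deg 14.908574966477522
bar dir deg -74.86110369170646
stand corners [[ 0.615  0.106  0.03 ]
 [ 0.618 -0.002  0.03 ]]
blue [332 205  25  25 317] [346.34384858 217.25867508] [[ 0.563 -0.177  0.04 ]]
blue [ 155  170   34   40 1060] [172.98207547 189.32830189] [[ 0.569 -0.173  0.04 ]]
```

>>> play_rows:
  rows:
    - [[-2,-1.6,0],[0,0,2],5]
    - [[-6,-4.7,0],[0,0,7],5]
    - [[-11,-8.6,0],[0,0,12],5]
    - [[-16,-12.5,0],[0,0,18],5]
    - [[-21,-16.5,0],[0,0,23],5]
    - [[-26,-20.4,0],[0,0,29],5]
    - [[-31,-24.3,0],[0,0,34],5]
    - [[-36,-28.2,0],[0,0,40],5]
    - [[-41,-32.1,0],[0,0,46],5]
    - [[-45.5,-35.6,0],[0,0,51],5]
    - [[-49,-38.4,0],[0,0,55],5]
    - [[-50.7,-39.7,0],[0,0,56.6],5]
    - [[-50.7,-39.7,0],[0,0,56.6],5]
    - [[-50.7,-39.7,0],[0,0,56.6],5]
  force: 35

```text
clock: 2.0
position: [0.5523, 0.057, 0.2138]
tcp_rot: [[-0.26, 0.966, -0.001], [0.966, 0.26, 0.0], [0.0, -0.001, -1.0]]
contact_force: [-1.1, 0.2, -0.1]
gripper_width: 0.549
finger_force: 0.0
```

>>> play_rows:
  rows:
    - [[0,0,1],[0,0,0],5]
    - [[0,0,3],[0,0,0],5]
    - [[0,0,5],[0,0,0],5]
    - [[0,0,7],[0,0,0],5]
    - [[0,0,8.5],[0,0,0],5]
    - [[0,0,9.7],[0,0,0],5]
    - [[0,0,10.3],[0,0,0],4]
    - [[0,0,10.3],[0,0,0],3]
    - [[0,0,10.3],[0,0,0],2.8]

```text
clock: 3.12
position: [0.5534, 0.056, 0.1114]
tcp_rot: [[-0.258, 0.966, 0.001], [0.966, 0.258, 0.0], [-0.0, 0.001, -1.0]]
contact_force: [0.9, 0.5, 0.2]
gripper_width: 0.309
finger_force: 0.0
```

```bash
python3 - <<'E'
from h import *
s=manip.snapshot("scene");t=manip.snapshot("top")
a=cv2.resize(s["pixels"][130:250,200:330],(520,480),interpolation=cv2.INTER_CUBIC)
cv2.imwrite("pics/g1.png",a)
E
```

```text
(no output)
```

View pics/g1.png

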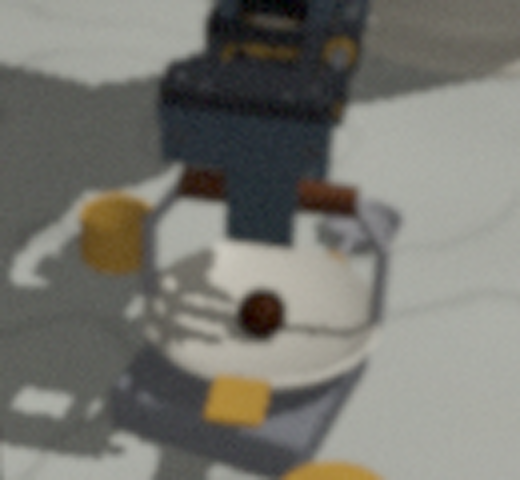

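The picture shows the finger across the middle of the bar at about (262,195), with one bar end visible on each side, and the chocolate in the middle at (262,312). Next I close gently.

>>> play_rows:
  rows:
    - [[0,0,0],[0,0,0],2.2]
    - [[0,0,0],[0,0,0],1.9]
    - [[0,0,0],[0,0,0],1.6]
    - [[0,0,0],[0,0,0],1.4]
    - [[0,0,0],[0,0,0],1.2]
    - [[0,0,0],[0,0,0],0.8]
    - [[0,0,0],[0,0,0],0.4]
    - [[0,0,0],[0,0,0],0.4]
    - [[0,0,0],[0,0,0],0.4]
  force: 35

```text
clock: 4.35
position: [0.553, 0.056, 0.1109]
tcp_rot: [[-0.258, 0.966, -0.0], [0.966, 0.258, 0.0], [0.0, -0.0, -1.0]]
contact_force: [-2.7, 0.3, 2.0]
gripper_width: 0.151
finger_force: 35.0
```

>>> play_rows:
  rows:
    - [[0,0,-0.1],[0,0,0],0.4]
    - [[0,0,-0.3],[0,0,0],0.4]
    - [[0,0,-0.6],[0,0,0],0.4]
    - [[0,0,-1.0],[0,0,0],0.4]
    - [[0,0,-1.5],[0,0,0],0.4]
    - [[0,0,-2.1],[0,0,0],0.4]
    - [[0,0,-2.7],[0,0,0],0.4]
    - [[0,0,-3.4],[0,0,0],0.4]
    - [[0,0,-4.1],[0,0,0],0.4]
    - [[0,0,-4.8],[0,0,0],0.4]
    - [[0,0,-5.5],[0,0,0],0.4]
    - [[0,0,-6.2],[0,0,0],0.4]
    - [[0,0,-6.9],[0,0,0],0.4]
    - [[0,0,-7.6],[0,0,0],0.4]
    - [[0,0,-8.3],[0,0,0],0.4]
    - [[0,0,-8.9],[0,0,0],0.4]
    - [[0,0,-9.4],[0,0,0],0.4]
    - [[0,0,-9.8],[0,0,0],0.4]
    - [[0,0,-10],[0,0,0],0.4]
    - [[0,0,-10],[0,0,0],0.4]

```text
clock: 6.85
position: [0.5531, 0.056, 0.2109]
tcp_rot: [[-0.258, 0.966, 0.0], [0.966, 0.258, 0.0], [-0.0, 0.0, -1.0]]
contact_force: [-1.2, -0.2, -4.8]
gripper_width: 0.146
finger_force: 35.0
```

```bash
python3 - <<'E'
from h import *
s=manip.snapshot("scene");t=manip.snapshot("top")
a=cv2.resize(s["pixels"][80:250,190:340],(530,600),interpolation=cv2.INTER_CUBIC)
cv2.imwrite("pics/g2.png",a)
st=manip.read_state();print(st["position"],st["contact_force"],st["moment"])
m,q,ct=mask(t,(12,90,80),(25,255,255),(205,130,250,200)); print(q,plane(t,[ct],.159).round(4))
E
```

```text
[0.55297055 0.05593065 0.21077414] [ 0.10848735 -0.49861818 -4.06716733] [-0.11957183  0.03369979  0.03634225]Traceback (most recent call last):
  File "<stdin>", line 6, in <module>
  File "h.py", line 14, in mask
    i=1+np.argmax(st[1:,4]); return (l==i),st[i],ce[i]
        ~~~~~~~~~^^^^^^^^^^
    return _wrapfunc(a, 'argmax', axis=axis, out=out, **kwds)
    return bound(*args, **kwds)
ValueError: attempt to get argmax of an empty sequence
```

View pics/g2.png

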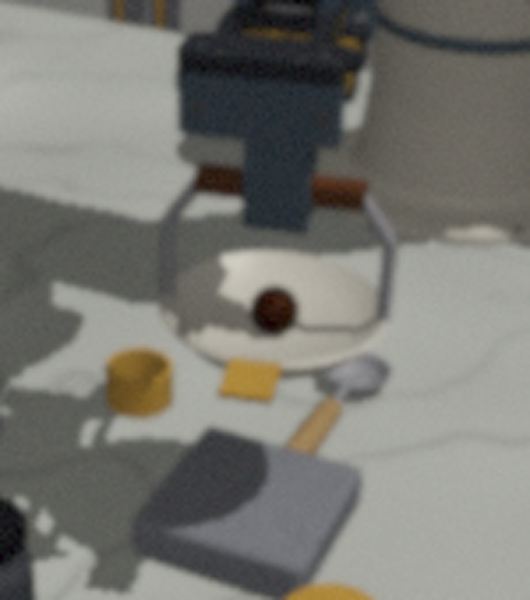

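The picture shows the dish hanging level above its stand, the chocolate in the middle at (274,310) and the tab at (250,380), still forward. Now the turn: 102° clockwise from above, about the tool's z axis.

>>> play_rows:
  rows:
    - [[0,0,0],[0,0,0.5],0.4]
    - [[0,0,0],[0,0,1.5],0.4]
    - [[0,0,0],[0,0,3],0.4]
    - [[0,0,0],[0,0,5],0.4]
    - [[0,0,0],[0,0,7.5],0.4]
    - [[0,0,0],[0,0,10.5],0.4]
    - [[0,0,0],[0,0,13.5],0.4]
    - [[0,0,0],[0,0,16.5],0.4]
    - [[0,0,0],[0,0,19.5],0.4]
    - [[0,0,0],[0,0,22.5],0.4]
    - [[0,0,0],[0,0,25.5],0.4]
    - [[0,0,0],[0,0,28.5],0.4]
    - [[0,0,0],[0,0,31.5],0.4]
    - [[0,0,0],[0,0,34.5],0.4]
    - [[0,0,0],[0,0,37.5],0.4]
    - [[0,0,0],[0,0,40.5],0.4]
    - [[0,0,0],[0,0,43.5],0.4]
    - [[0,0,0],[0,0,46.5],0.4]
    - [[0,0,0],[0,0,49.5],0.4]
    - [[0,0,0],[0,0,52.5],0.4]

```text
clock: 9.45
position: [0.5531, 0.056, 0.2109]
tcp_rot: [[0.612, 0.791, -0.0], [0.791, -0.612, 0.0], [0.0, -0.0, -1.0]]
contact_force: [-0.7, -0.1, -3.5]
gripper_width: 0.156
finger_force: 35.0
```

>>> play_rows:
  rows:
    - [[0,0,0],[0,0,3],0.4]
    - [[0,0,0],[0,0,6],0.4]
    - [[0,0,0],[0,0,9],0.4]
    - [[0,0,0],[0,0,12],0.4]
    - [[0,0,0],[0,0,15],0.4]
    - [[0,0,0],[0,0,18],0.4]
    - [[0,0,0],[0,0,21],0.4]
    - [[0,0,0],[0,0,24],0.4]
    - [[0,0,0],[0,0,27],0.4]
    - [[0,0,0],[0,0,30],0.4]
    - [[0,0,0],[0,0,33],0.4]
    - [[0,0,0],[0,0,36],0.4]
    - [[0,0,0],[0,0,39],0.4]
    - [[0,0,0],[0,0,42],0.4]
    - [[0,0,0],[0,0,44.5],0.4]
    - [[0,0,0],[0,0,46.5],0.4]
    - [[0,0,0],[0,0,48],0.4]
    - [[0,0,0],[0,0,49],0.4]
    - [[0,0,0],[0,0,49.5],0.4]
    - [[0,0,0],[0,0,49.5],0.4]

```text
clock: 11.95
position: [0.5531, 0.0559, 0.2109]
tcp_rot: [[0.999, 0.052, -0.0], [0.052, -0.999, -0.0], [-0.0, 0.0, -1.0]]
contact_force: [1.0, -0.3, -4.1]
gripper_width: 0.148
finger_force: 35.0
```

>>> play_rows:
  rows:
    - [[0,0,0],[0,0,0],0.4]
    - [[0,0,0],[0,0,0],0.4]
    - [[0,0,0],[0,0,0],0.4]
    - [[0,0,0],[0,0,0],0.4]
    - [[0,0,0],[0,0,0],0.4]
    - [[0,0,0],[0,0,0],0.4]
    - [[0,0,0],[0,0,0],0.4]
    - [[0,0,0],[0,0,0],0.4]

```text
clock: 12.95
position: [0.5531, 0.056, 0.2109]
tcp_rot: [[0.999, 0.052, -0.0], [0.052, -0.999, 0.0], [-0.0, -0.0, -1.0]]
contact_force: [-1.0, -0.4, -3.8]
gripper_width: 0.155
finger_force: 35.0
```

```bash
python3 - <<'E'
from h import *
s=manip.snapshot("scene");t=manip.snapshot("top")
a=cv2.resize(s["pixels"][80:260,130:340],(700,600),interpolation=cv2.INTER_CUBIC)
cv2.imwrite("pics/g3.png",a)
cv2.imwrite("pics/t3.png",cv2.resize(t["pixels"][120:300,180:400],(730,600),interpolation=cv2.INTER_CUBIC))
st=manip.read_state();print(st["clock"],st["position"],st["contact_force"],st["finger_force"])
E
```

```text
13.05 [0.55306099 0.05595358 0.21092194] [ 0.23922667  0.11222497 -3.63368546] 34.99778866767883
```

View pics/g3.png

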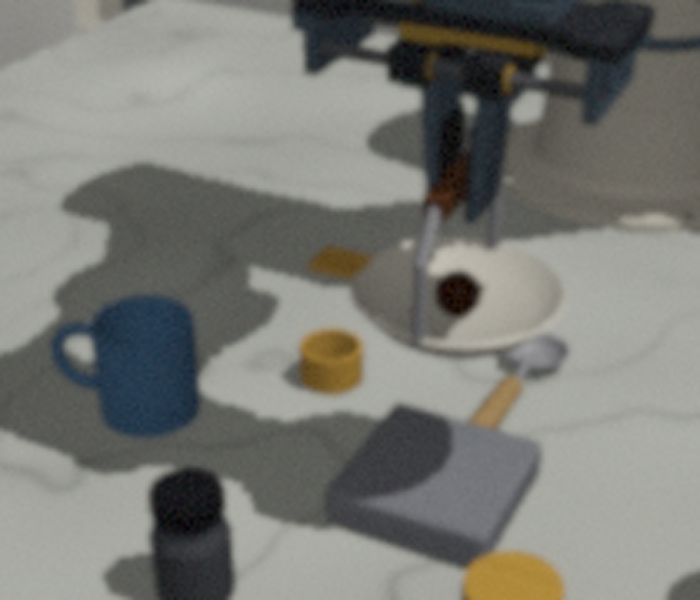

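View pics/t3.png

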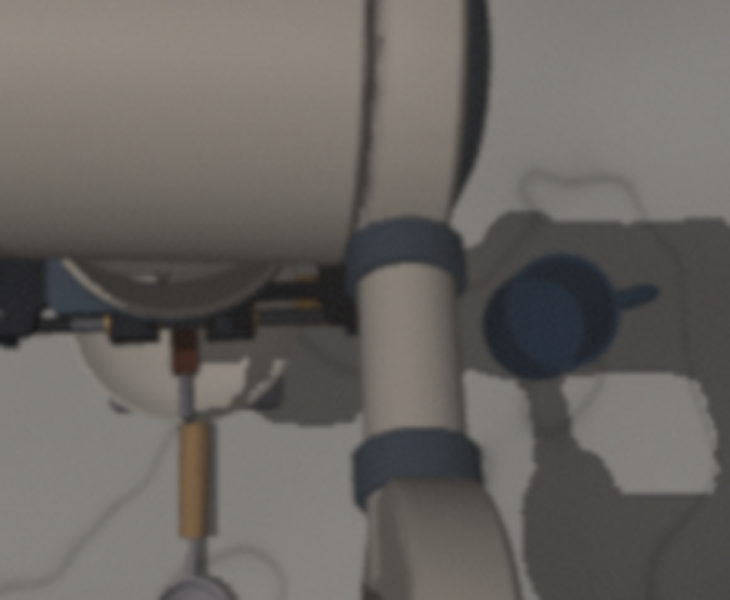

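The scene view shows the tab at (338,262) on the blue cup's side, with the chocolate at (458,293). In the top view the arm hides most of the dish. Before handing in, I check the chocolate and tab pixels against where a level dish would put them.

```bash
python3 - <<'E'
from h import *
s=manip.snapshot("scene");a=np.radians(-87);x=np.array([np.cos(a),np.sin(a),0]);o=np.array([.553,.056,.130])
y=np.array([-x[1],x[0],0])
P=np.array([o+[0,0,.024],o+x*.080+[0,0,.0285],o+y*.061+[0,0,.06]])
K=np.array([[s["fx"],0,s["cx"]],[0,s["fy"],s["cy"]],[0,0,1]])
print("expect choc, tab mid",cv2.projectPoints(P,cv2.Rodrigues(np.array(s["R"]))[0],np.array(s["t"]),K,np.array(s["dist_coeffs"]))[0].reshape(-1,2).round(1))
_,q,c1=mask(s,(0,60,0),(179,255,55),(259,158,276,178)); print("choc",q,c1)
_,q,c2=mask(s,(10,120,40),(25,255,255),(215,150,248,168)); print("tab",q,c2)
print("choc xyz",plane(s,[c1],.154).round(4),"tab xyz",plane(s,[c2],.1585).round(4))
for d in(-.1,.1):
  print(d,cv2.projectPoints(o[None]+[0,0,.1]+x*np.cos(d)*.08-np.array([0,0,.0715])+np.array([0,0,np.sin(d)*.08]),cv2.Rodrigues(np.array(s["R"]))[0],np.array(s["t"]),K,np.array(s["dist_coeffs"]))[0].ravel())
E
```

```text
expect choc, tab mid [[266.6 168. ]
 [230.3 157.6]
 [255.2 166.2]]
choc [262 163  11  11  98] [266.79591837 167.89795918]
tab [223 154  17   9  94] [231.14893617 158.29787234]
choc xyz [[0.5525 0.0562 0.154 ]] tab xyz [[ 0.5591 -0.021   0.1585]]
-0.1 [230.55288704 161.01066518]
0.1 [230.49468137 154.16345453]
```

```bash
python3 -c "
from station import manip
print(manip.close_job())"
```

```text
the job is handed in; nothing more can be done
None
```

I handed the job in with the dish held still about 10 cm above its stand, its tab towards the blue cup; by the last camera check it was level to about 0.02 rad with the chocolate within about 1 mm of the middle, but the hand-in returned no verdict.

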